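# Wedge the stop clip off a positioner's guide rod

## Task

The probe positioner's guide rod has to be cleared for service. Take the blue nylon wedge by its handle, slide it along the top of the rod from the free end, under the orange spring clip, until the clip is spread and rides up out of its groove onto the wedge; do not pull at the seated clip with the gripper, and do not push the carriage behind it. Then leave the clip and the wedge lying in the steel parts tray, and leave the other things on the bench where they are.

Things in the scene. Friction and masses are not known exactly. Their poses are not given: they have to be found in the camera images.
- slide: Fixed slide unit: black base plate (110 mm wide, 12 thick, y -30 to +205 mm), an upright bracket at its +y end (from y 177 mm, 130 high) and one horizontal steel guide rod, 22 mm diameter, axis along y at x 0, z 85 mm: top line at z 96 mm. The rod's free end overhangs at y -47 mm. Origin: on the table under the middle of the clip's groove (neck 15 mm in diameter, y -7 to +7 mm).
- clip_seat (a point): Point on the rod's axis in the middle of the groove, 85 mm above the table, where the seated clip has its origin. Axes as the slide's: y along the rod, away from the free end (the way the wedge is pushed), z up. Apart from the clip nothing stands on the rod between free end and carriage.
- rod_end (a point): Centre of the rod's free end face, 47 mm from clip_seat in -y of the slide.
- carriage_face (a point): On the rod's axis, front face of the dark bearing carriage with three micrometer heads that sits on the rod behind the clip, 92 to 107 mm from clip_seat in +y of the slide. The carriage is 56 mm wide, 52 mm long, its heads reach 110 mm above the rod's axis. It slides along the rod with 3 N of friction; it must stay within 5 mm.
- clip: Orange spring clip of spring steel, 40 g, 21 mm wide (x), 21 mm long along the rod (y). Axes as the slide's when seated, origin then at clip_seat or 1 mm below it; it reaches from 20 mm above to 10 mm below its origin. A flat bridge, 2 mm thick, stands over the rod on four feet; two sprung legs hang from the bridge's sides into the groove and grip the neck with round lips, so it cannot move along the rod.
- clip_bridge (a point): Middle of the bridge's underside, 18 mm above the clip's origin. Between bridge and rod a tunnel runs along y, 15 mm wide between the feet, 6 mm high: the wedge's way in. Pushing it in takes about 4 to 8 N. Raised by some 6 mm the lips pass the neck's widest part and the clip springs up; its legs then straddle the blade like a saddle, so it can be lifted off and carried on it, blade level or tip slightly up.
- wedge: Loose blue nylon wedge, 60 to 100 g, 136 mm long, lying flat at the start. Origin: on its underside in the middle of the handle; y towards the tip, z up. Handle 20 mm wide (x), 60 long (y -30 to +30), 20 high. Blade 10 mm wide (7 at the tip), sole flush with the handle's underside; top flat at 16 mm from y 30 to 64 mm, then sloping down to 2 mm thick at y 106 mm.
- wedge_tip (a point): Middle of the wedge's tip, 106 mm from its origin in +y, 1 mm above the sole. With the tip 50 to 65 mm beyond clip_seat in the slide's +y, the clip sits on the blade's flat part.
- wedge_grip (a point): Centre of the wedge's handle, 10 mm above the sole: grip here, across the 20 mm width (x).
- tray: Fixed flat stainless parts tray, 170 mm (x) by 250 mm (y), 18 mm high with 3 mm walls and floor, empty at the start. Origin: centre of its underside; its long side along y.
- tray_floor (a point): Centre of the tray's inner floor, 3 mm above the table.
- tip_box: Bystander: flat clear box of probe tips, 60 x 90 x 22 mm, loose. Origin: centre of the underside.
- wafer_case: Bystander: round white single-wafer case, 132 mm diameter, 24 mm high, loose. Origin: centre of the underside.
- tweezers: Bystander: steel tweezers, 125 mm long, lying. Origin: near the middle, on the underside.
- driver: Bystander: small screwdriver with red handle, 150 mm long, lying. Origin: at its middle, on the underside.
- ipa: Bystander: white plastic bottle with red cap, 60 mm diameter, 140 mm high. Origin: centre of the underside.
- spare_positioner: Bystander: loose black micropositioner with three micrometer heads, about 50 mm square, 85 mm high. Origin: centre of the underside.
Not all that is in view belongs to the job. What is meant by the wedge is not green, and is the larger of those in its own colour.

How it is judged:
By the outcome, as a careful person would: the job done as asked, in the order asked, and still so for the second after the job is handed in, with the robot touching nothing.
It also fails if it takes over 67 s, if anything falls off the work surface, if the arm or the gripper's body presses on something with over 40 N, if the wrist force passes 120 N, or if a joint passes its speed limit or range.

## Robot

A 6-joint arm with a two-finger parallel gripper is mounted at the origin on the work surface. World frame = base frame: x ahead of the robot, y to its left, z up, the work surface at z = 0. Lengths are in m, angles in rad, forces in N, time in s.
With the tool pointing down it reaches from about 0.375 to 0.9 m from the base axis. Payload 3.1 kg.
Tool frame: the origin (TCP) lies midway between the tips of the shut fingers; the grasp point (between the pads) lies 19 mm behind it (robot.grip_depth is the distance from the TCP to the grasp point, in m); z points along the fingers, y is the direction in which the jaws open and shut (so a half turn about z gives the same grasp; the last joint's range is limited). The gripper opens to 87 mm and grips with 3 to 60 N. Pads are 19 mm wide; open, the fingers measure 117 mm over their backs; the gripper's body (75 mm by 190 mm) begins 51 mm behind the grasp point.
Start: joints at [1.135, 0.527, 1.433, -0, 1.181, -0.178], TCP at [0.159, 0.604, 0.223] pointing down, gripper open.
Joint ranges: [-3.08, 3.08], [-0.75, 2.2], [0.22, 2.44], [-1.43, 4.57], [0, 2.65], [-2.85, 2.85]. Speed limits (rad/s): [2.79, 2.79, 3.14, 3.14, 3.14, 3.14].

## Interface

Orientations are given as a unit quaternion [x, y, z, w].
In Python, from rig import robot gives the robot as it stands.
- The arm moves only by the tool carry_out, never from a script. Its arguments are lists of equal length, an entry for each row: "dr": the turn, a rotation vector about the world's x, y, z in rad, a list of three; "translation": the shift along the world's x, y, z in cm, a list of three; "grip": the opening, from 0 (shut) to 1 (fully open). A call has 1 to 20 rows; each row is the pose to reach, as a shift and turn from the pose commanded when the call began; what a row does not reach only later rows make up. A row lasts 1/12 s, in which the tool goes at most 41.7 mm and 7.16 degrees, less where a joint would pass 70% of its speed; a pose out of reach is approached as far as the arm can. A call with a gripper value outside its range is refused whole. The fingers move at their own pace and stop on an object; "newtons" is the grip in N (left out, the last holds). Time passes only in rows, so rows that repeat a pose let the fingers close. It gives the time, the measured TCP pose, the force and the opening at its end, in the units of the state.
- robot.get_obs(): the state, without advancing time (a new reading comes with each control period).
- robot.camera(name): name is "scene" or "top" or "wrist"; returns a dict with "color" (480x640x3 uint8, blue, green, red), "camera_matrix" (3x3 intrinsics, pixels), "T" (4x4, takes a point from camera to world coordinates). Camera axes: x right, y down, z forward; pixel columns grow to the right and rows downward; lengths in m; the calibration is good to about 2 mm. A picture is of the moment at which its call begins. There is no depth.
- robot.hand_in(): hands the job in, once; it reports no verdict.
The state is a dict: "time": time; "q": joint angles; "joint_velocities": joint speeds; "joint_torque": joint torques, N m; "position": TCP position; "tool_rot": TCP orientation; "ft_force": force on the tool from outside, world axes, zero at the start; "moment": the same for the moment, N m; "grip_width": finger opening in m.
Only numpy, scipy, OpenCV 4.12 (cv2) and the standard library are available. Lean on these libraries where they do the work, as an engineer would, in place of code of your own. Each camera call takes 0.05 s, during which the arm holds its last target. There are 200 camera calls.

## Working session

There is one attempt and no reset: what is moved stays moved. The work goes in short steps, Python scripts to look and compute and a tool call to move; the robot and the scene stay as the last step left them, time stands still between calls to the robot, and variables do not carry over. Pictures are saved under pics/ and viewed, about 8 in all and at most 12, crops included, and the job is handed in when it is done.

Besides the shell and the picture viewer there is one more tool, called after ">>>" as name(argument=value, ...), one argument or row to a line, values as JSON. carry_out: Moves the arm, as the interface text tells. Its arguments: {"type":"object","properties":{"dr":{"type":"array"},"translation":{"type":"array"},"grip":{"type":"array"},"newtons":{"type":"number"}},"required":["dr","translation","grip"]}

```bash
mkdir -p pics; python3 - <<'E'
from rig import robot
import cv2,numpy as np
o=robot.get_obs();print(o['time'],o['position'],o['tool_rot'],o['grip_width'])
for n in('scene','top'):
    c=robot.camera(n);cv2.imwrite(f'pics/{n}0.png',c['color']);np.savez(f'{n}0.npz',**c);print(n,c['camera_matrix'].round(1).tolist(),c['T'].round(4).tolist())
E
```

```text
0.0 [0.15900009 0.60369216 0.22158424] [ 1.28539603e-01  9.91703810e-01 -1.01178775e-03 -3.17048733e-04] 0.08705619204872354
scene [[466.7, 0.0, 316.1], [0.0, 466.7, 248.0], [0.0, 0.0, 1.0]] [[0.629, 0.5594, -0.5398, 1.0814], [0.7773, -0.4395, 0.4502, -0.4203], [0.0146, -0.7028, -0.7113, 0.7884], [0.0, 0.0, 0.0, 1.0]]
top [[449.5, 0.0, 320.2], [0.0, 449.5, 239.3], [0.0, 0.0, 1.0]] [[0.0002, -0.9908, 0.1352, 0.441], [-0.9992, -0.0057, -0.0406, 0.0515], [0.041, -0.135, -0.99, 0.9692], [0.0, 0.0, 0.0, 1.0]]
```

View pics/top0.png

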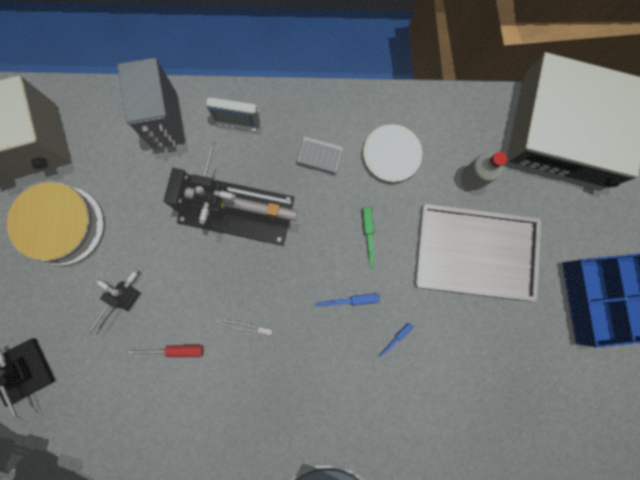

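View pics/scene0.png

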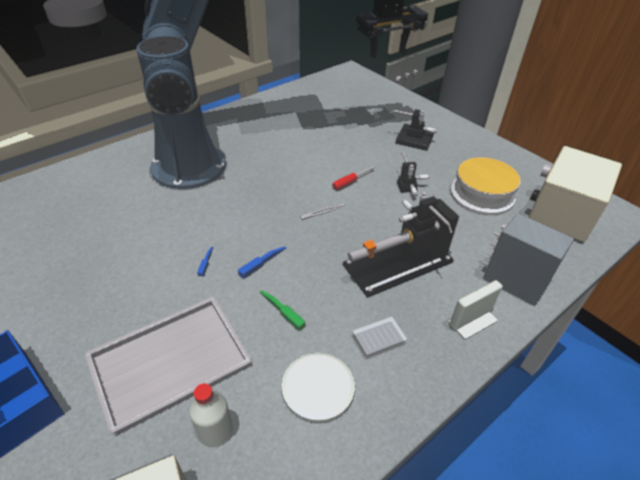

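The top view shows the large blue wedge with handle at about (366,298) and tip at (317,303). The orange clip is at (272,209), the rod's free end at (296,215) and the tray around (478,252). The scene view agrees: clip (370,247), wedge (262,262).

```bash
cat > h.py <<'E'
import cv2,numpy as np
def load(n): return dict(np.load(n+'.npz'))
def ray(c,uv):
    d=np.linalg.inv(c['camera_matrix'])@np.array([uv[0],uv[1],1.]); return c['T'][:3,3],c['T'][:3,:3]@d
def onz(c,uv,z):
    p,d=ray(c,uv); return p+d*(z-p[2])/d[2]
def tri(a,ua,b,ub):
    A=np.zeros((3,3));r=np.zeros(3)
    for c,u in((a,ua),(b,ub)):
        p,d=ray(c,u);d=d/np.linalg.norm(d);M=np.eye(3)-np.outer(d,d);A+=M;r+=M@p
    return np.linalg.solve(A,r)
def proj(c,P):
    T=np.linalg.inv(c['T']);q=T[:3,:3]@np.asarray(P)+T[:3,3];q=c['camera_matrix']@q;return q[:2]/q[2]
def blobs(c,lo,hi,amin=15):
    h=cv2.cvtColor(c['color'],cv2.COLOR_BGR2HSV);m=cv2.inRange(h,np.array(lo),np.array(hi))
    k,l,s,ce=cv2.connectedComponentsWithStats(m)
    return [(s[i],ce[i],l==i) for i in range(1,k) if s[i][4]>=amin]
ORANGE=((5,150,110),(20,255,255));BLUE=((105,130,60),(125,255,255))
E
python3 - <<'E'
from h import *
t=load('top0');s=load('scene0')
C={}
for n,c in(('t',t),('s',s)):
    for nm,r in(('or',ORANGE),('bl',BLUE)):
        for st,ce,m in blobs(c,*r):
            if st[4]<3000:
                print(n,nm,st.tolist(),ce.round(1))
                if nm=='bl':
                    p=np.argwhere(m)[:,::-1]; W=np.array([onz(c,q,.008) for q in p])[:,:2]
                    mu=W.mean(0);u=np.linalg.svd(W-mu)[2][0] if len(W)<5000 else 0
                    e=(W-mu)@u;print('   ctr',mu.round(4),'dir',u.round(3),'ext',e.min().round(4),e.max().round(4))
for uv in((272,209),(296,215)): print('rod top',onz(t,uv,.096).round(4))
# gray/tray corners
for uv in((425,206),(540,219),(537,299),(417,286)): print('tray',onz(t,uv,.018).round(4))
E
```

```text
t bl [317, 295, 61, 10, 262] [355.6 299.7]
   ctr [ 0.4429 -0.0635] dir [ 0.107 -0.994] ext -0.0828 0.0467
t bl [383, 325, 29, 28, 108] [400.6 334.7]
   ctr [ 0.3696 -0.1582] dir [-0.688  0.725] ext -0.0288 0.0522
s or [364, 240, 12, 10, 75] [369.6 244.5]
s bl [258, 73, 42, 18, 209] [278.2  81.9]
   ctr [-0.2519  0.498 ] dir [ 0.017 -1.   ] ext -0.103 0.0907
s bl [200, 94, 40, 18, 221] [219.5 102.2]
   ctr [-0.2514  0.2535] dir [ 0.021 -1.   ] ext -0.0826 0.0794
s bl [239, 247, 46, 28, 270] [257.  261.5]
   ctr [ 0.4393 -0.059 ] dir [ 0.054 -0.999] ext -0.0752 0.0501
s bl [198, 248, 14, 27, 117] [203.7 263.1]
   ctr [ 0.3688 -0.1567] dir [ 0.682 -0.731] ext -0.0486 0.0338
rod top [0.6199 0.1107 0.096 ]
rod top [0.6082 0.0634 0.096 ]
tray [ 0.6454 -0.2163  0.018 ]
tray [ 0.6186 -0.4705  0.018 ]
tray [ 0.4445 -0.4523  0.018 ]
tray [ 0.4718 -0.1936  0.018 ]
```

>>> carry_out(
  dr=[
    [0, 0, -0.1],
    [0, 0, -0.2],
    [0, 0, -0.3],
    [0, 0, -0.4],
    [0, 0, -0.5],
    [0, 0, -0.6],
    [0, 0, -0.6],
    [0, 0, -0.6],
    [0, 0, -0.6],
    [0, 0, -0.7],
    [0, 0, -0.8],
    [0, 0, -0.9],
    [0, 0, -1.0],
    [0, 0, -1.1],
    [0, 0, -1.2],
    [0, 0, -1.2],
    [0, 0, -1.2],
    [0, 0, -1.2],
    [0, 0, -1.2],
    [0, 0, -1.2],
  ],
  translation=[
    [27, -35, 2],
    [27, -35, 2],
    [27, -35, 2],
    [27, -35, 2],
    [27, -35, 2],
    [27, -35, 2],
    [27, -35, 2],
    [27, -35, 2],
    [27, -35, 2],
    [27, -35, 2],
    [29, -68, 3],
    [29, -68, 3],
    [29, -68, 3],
    [29, -68, 3],
    [29, -68, 3],
    [29, -68, 3],
    [29, -68, 3],
    [29, -68, 3],
    [29, -68, 3],
    [29, -68, 3],
  ],
  grip=[1, 1, 1, 1, 1, 1, 1, 1, 1, 1, 1, 1, 1, 1, 1, 1, 1, 1, 1, 1],
)

```text
time: 1.77
position: [0.4505, -0.08, 0.2527]
tool_rot: [0.668, 0.744, -0.0, 0.001]
ft_force: [0.6, -0.3, 1.0]
grip_width: 0.0871
```

```bash
cat >> h.py <<'E'
def snap(n,f):
    from rig import robot
    c=robot.camera(n);cv2.imwrite(f'pics/{f}.png',c['color']);np.savez(f+'.npz',**c);return c
E
python3 - <<'E'
from h import *
from rig import robot
c=snap('wrist','w1');print(c['camera_matrix'].round(1).tolist(),c['T'].round(4).tolist())
o=robot.get_obs();print(o['time'],o['position'],o['tool_rot'],o['q'],o['ft_force'])
E
```

```text
[[399.2, 0.0, 320.1], [0.0, 399.2, 236.1], [0.0, 0.0, 1.0]] [[0.9942, 0.1029, 0.0319, 0.4416], [0.1077, -0.9557, -0.274, -0.0038], [0.0023, 0.2759, -0.9612, 0.4153], [0.0, 0.0, 0.0, 1.0]]
1.8167 [ 0.44948071 -0.07752476  0.25235213] [ 6.67677340e-01  7.44450775e-01  5.92828277e-05 -1.00441789e-04] [-4.16743530e-01  2.58571858e-01  1.80160855e+00  1.98105915e-04
  1.08156663e+00 -5.25464076e-01] [-0.31739457 -0.154584   -0.54061822]
```

View pics/w1.png

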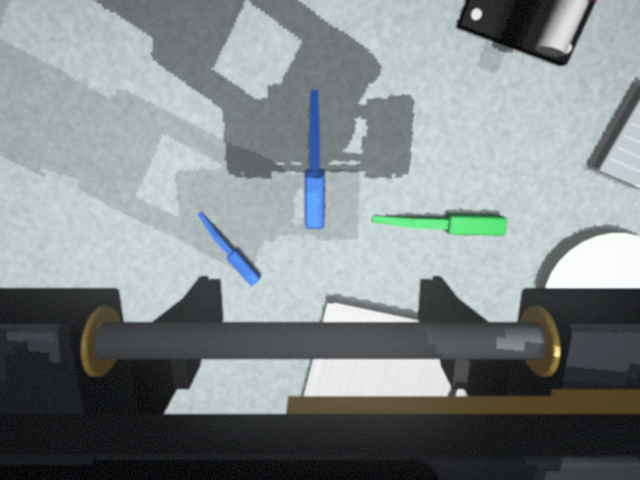

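The wrist view shows the wedge aligned with the camera: handle from row 171 to 228 at columns 305–324, tip at (314,91). Measuring it, then moving to look at the slide.

```bash
python3 - <<'E'
from h import *
c=load('w1')
for st,ce,m in blobs(c,*BLUE,200):
    print(st,ce)
    if abs(ce[0]-314)>25: continue
    v=np.arange(st[1],st[1]+st[3]);L=[];
    for y in v:
        xs=np.where(m[y])[0]; L.append((y,(xs.min()+xs.max())/2,xs.max()-xs.min()+1))
    L=np.array(L);hd=L[(L[:,0]>176)&(L[:,0]<222)];bl=L[(L[:,0]>100)&(L[:,0]<165)]
    a=np.polyfit(hd[:,0],hd[:,1],1);b=np.polyfit(bl[:,0],bl[:,1],1)
    print(L[::6].tolist())
    pu=np.polyval(a,[180,220]);P=[onz(c,(pu[i],y),.02)for i,y in enumerate((180,220))]
    d=P[0]-P[1];d/=np.linalg.norm(d);print('handle dir',d,'yaw deg',np.degrees(np.arctan2(-d[0],d[1])))
    tip=onz(c,(np.polyval(b,L[0,0]),L[0,0]),.002);end=onz(c,(np.polyval(a,L[-1,0]+.5),L[-1,0]+.5),.0195)
    print('tip',tip,'end',end,np.linalg.norm((tip-end)[:2]))
    u=(tip-end)[:2];u/=np.linalg.norm(u);print('yaw tip',np.degrees(np.arctan2(-u[0],u[1])),'origin', tip[:2]-.106*u,end[:2]+.03*u)
E
```

```text
[ 305   90   19  138 1724] [314.23955916 171.9025522 ]
[[90.0, 314.0, 5.0], [96.0, 314.0, 7.0], [102.0, 314.0, 7.0], [108.0, 314.0, 7.0], [114.0, 314.0, 9.0], [120.0, 314.0, 9.0], [126.0, 314.0, 9.0], [132.0, 314.0, 9.0], [138.0, 314.0, 9.0], [144.0, 314.0, 9.0], [150.0, 314.0, 9.0], [156.0, 314.0, 9.0], [162.0, 314.0, 9.0], [168.0, 314.5, 10.0], [174.0, 314.0, 17.0], [180.0, 314.5, 18.0], [186.0, 314.5, 18.0], [192.0, 314.5, 18.0], [198.0, 314.0, 19.0], [204.0, 314.5, 18.0], [210.0, 314.5, 18.0], [216.0, 314.5, 18.0], [222.0, 314.5, 18.0]]
handle dir [-1.06107370e-01  9.94354678e-01  1.36273926e-15] yaw deg 6.090970609833147
tip [0.43340725 0.02505081 0.002     ] end [ 0.44813751 -0.10808958  0.0195    ] 0.13395276746804388
yaw tip 6.3133599054595235 origin [ 0.44506366 -0.08030633] [ 0.44483853 -0.07827152]
[199 213  60  72 742] [231.85849057 254.07951482]
```

>>> carry_out(
  dr=[
    [0, 0, 0],
    [0, 0, 0],
    [0, 0, 0],
    [0, 0, 0],
    [0, 0, 0],
    [0, 0, 0],
    [0, 0, 0],
    [0, 0, 0],
  ],
  translation=[
    [15, 8, 0],
    [15, 8, 0],
    [15, 8, 0],
    [15, 8, 0],
    [15, 8, 0],
    [15, 8, 0],
    [15, 8, 0],
    [15, 8, 0],
  ],
  grip=[1, 1, 1, 1, 1, 1, 1, 1],
)

```text
time: 2.48
position: [0.5973, 0.005, 0.2521]
tool_rot: [0.666, 0.746, -0.001, -0.001]
ft_force: [0.2, -0.3, 0.4]
grip_width: 0.0869
```

```bash
python3 - <<'E'
from h import *
c=snap('wrist','w2')
cv2.imwrite('pics/w2c.png',cv2.resize(c['color'][0:300,120:520],None,fx=2,fy=2,interpolation=cv2.INTER_CUBIC))
print(c['T'].round(4).tolist())
E
```

```text
[[0.9935, 0.11, 0.0293, 0.5887], [0.1138, -0.9557, -0.2715, 0.0808], [-0.0018, 0.2731, -0.962, 0.4149], [0.0, 0.0, 0.0, 1.0]]
```

View pics/w2c.png

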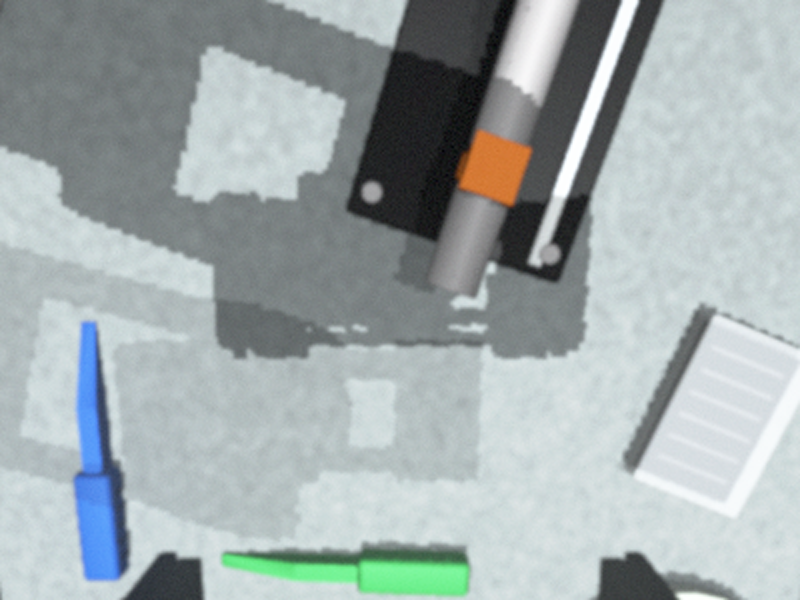

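Crop (2x, offset 120,0) shows the clip's bridge as an orange quad at about (500,168), the rod end at (455,285), and the base plate corners at (348,208) and (557,282). The tunnel is clear in front.

```bash
python3 - <<'E'
from h import *
c=load('w2')
st,ce,m=max(blobs(c,*ORANGE,50),key=lambda b:b[0][4])
p=np.argwhere(m)[:,::-1].astype(np.float32);r=cv2.minAreaRect(p);bx=cv2.boxPoints(r);print(r)
W=np.array([onz(c,q,.1045) for q in bx]);print(W.round(4).tolist(),'clip ctr',W.mean(0))
for i in range(4):
    d=W[(i+1)%4]-W[i];print(np.linalg.norm(d),np.degrees(np.arctan2(d[1],d[0])))
f=lambda u,v:np.array((120+u/2,v/2))
# rod edges: gradient across rows in full image
g=cv2.cvtColor(c['color'],cv2.COLOR_BGR2GRAY).astype(float)
hsv=cv2.cvtColor(c['color'],cv2.COLOR_BGR2HSV)
for v in list(range(0,60,8))+list(range(106,146,4)):
    print(v,g[v,325:420:1].astype(int)[::2].tolist()) if v in(16,112,124,136) else None
a,b=onz(c,f(348,208),.012),onz(c,f(407,0),.012);d=b-a;print('plate left yaw',np.degrees(np.arctan2(-d[0],d[1])))
a2=onz(c,f(557,282),.012);print('front corners',a,a2,np.linalg.norm(a-a2),'front mid',(a+a2)/2, np.degrees(np.arctan2(*(a2-a)[[1,0]])))
print('rod end',onz(c,f(455,288),.085), onz(c,f(455,290),.085))
E
```

```text
((365.9788513183594, 83.33883666992188), (31.1481990814209, 30.675703048706055), 19.09349250793457)
[[0.6048, 0.104, 0.1045], [0.6094, 0.1243, 0.1045], [0.6315, 0.12, 0.1045], [0.6273, 0.0994, 0.1045]] clip ctr [0.61825251 0.11190929 0.1045    ]
0.02085194329993606 77.2944634027704
0.022556005966349497 -11.122879634026575
0.020979812516733403 -101.5434127687637
0.022978331291198896 168.53985491564666
16 [70, 70, 68, 67, 67, 68, 65, 65, 66, 69, 69, 66, 69, 71, 65, 64, 61, 56, 58, 44, 35, 27, 22, 32, 91, 149, 180, 200, 221, 228, 233, 240, 246, 244, 240, 229, 215, 198, 173, 128, 67, 58, 65, 63, 61, 65, 63, 56]
plate left yaw -11.022410843198386
front corners [0.56115236 0.09507528 0.012     ] [0.66647972 0.07236384 0.012     ] 0.10774815041032823 front mid [0.61381604 0.08371956 0.012     ] -12.16822123575036
rod end [0.61194381 0.06688511 0.085     ] [0.61204805 0.06610482 0.085     ]
```

>>> carry_out(
  dr=[
    [0, 0, 0],
    [0, 0, 0],
    [0, 0, 0],
    [0, 0, 0],
    [0, 0, 0],
    [0, 0, 0],
    [0, 0, 0],
    [0, 0, 0],
    [0, 0, 0],
    [0, 0, 0],
    [0, 0, 0],
    [0, 0, 0],
    [0, 0, 0],
    [0, 0, 0],
    [0, 0, 0],
  ],
  translation=[
    [-15.3, -8.8, 0],
    [-15.3, -8.8, 0],
    [-15.3, -8.8, 0],
    [-15.3, -8.8, 0],
    [-15.3, -8.8, -6],
    [-15.3, -8.8, -10],
    [-15.3, -8.8, -14],
    [-15.3, -8.8, -18],
    [-15.3, -8.8, -20],
    [-15.3, -8.8, -21],
    [-15.3, -8.8, -22],
    [-15.3, -8.8, -23],
    [-15.3, -8.8, -23],
    [-15.3, -8.8, -23],
    [-15.3, -8.8, -23],
  ],
  grip=[0.6, 0.6, 0.6, 0.6, 0.6, 0.6, 0.6, 0.6, 0.6, 0.6, 0.6, 0.6, 0.6, 0.6, 0.6],
)

```text
time: 3.78
position: [0.4462, -0.084, 0.0234]
tool_rot: [0.666, 0.746, 0.0, 0.0]
ft_force: [0.2, 0.3, 0.2]
grip_width: 0.0519
```

>>> carry_out(
  dr=[
    [0, 0, 0],
    [0, 0, 0],
    [0, 0, 0],
    [0, 0, 0],
    [0, 0, 0],
    [0, 0, 0],
    [0, 0, 0],
    [0, 0, 0],
    [0, 0, 0],
    [0, 0, 0],
    [0, 0, 0],
    [0, 0, 0],
  ],
  translation=[
    [0, 0, -1.0],
    [0, 0, -1.9],
    [0, 0, -1.9],
    [0, 0, -1.9],
    [0, 0, -1.9],
    [0, 0, -1.9],
    [0, 0, -1.9],
    [0, 0, -1.9],
    [0, 0, -1.9],
    [0, 0, -1.9],
    [0, 0, -1.9],
    [0, 0, -1.9],
  ],
  grip=[0.6, 0.6, 0.6, 0.6, 0.1, 0.1, 0.1, 0.1, 0.1, 0.1, 0.1, 0.1],
  newtons=40,
)

```text
time: 4.78
position: [0.4463, -0.0837, 0.0037]
tool_rot: [0.666, 0.746, -0.0, 0.0]
ft_force: [-0.5, -0.5, 1.7]
grip_width: 0.0195
```

>>> carry_out(
  dr=[
    [0, 0, 0],
    [0, 0, 0],
    [0, 0, 0],
    [0, 0, 0],
    [0, 0, 0],
    [0, 0, -0.08],
    [0, 0, -0.16],
    [0, 0, -0.24],
    [0, 0, -0.318],
    [0, 0, -0.318],
    [0, 0, -0.318],
    [0, 0, -0.318],
  ],
  translation=[
    [0, 0, 2],
    [0, 0, 5],
    [0, 0, 8],
    [0, 0, 11],
    [0, 0, 12.6],
    [3, 0.4, 12.6],
    [6, 0.8, 12.6],
    [9, 1.2, 12.6],
    [12, 1.6, 12.6],
    [13.6, 1.8, 12.6],
    [13.6, 1.8, 12.6],
    [13.6, 1.8, 12.6],
  ],
  grip=[0.1, 0.1, 0.1, 0.1, 0.1, 0.1, 0.1, 0.1, 0.1, 0.1, 0.1, 0.1],
)

```text
time: 5.78
position: [0.5818, -0.0653, 0.1288]
tool_rot: [0.775, 0.631, -0.001, -0.001]
ft_force: [-0.9, 0.2, -1.3]
grip_width: 0.0203
```

```bash
python3 - <<'E'
from h import *
from rig import robot
c=snap('wrist','w3');s=snap('scene','s3')
a=c['color'][60:360,170:470];b=s['color'][200:350,250:450]
cv2.imwrite('pics/v3.png',np.hstack([cv2.resize(a,(400,400),interpolation=cv2.INTER_CUBIC),cv2.resize(b,(400,300),interpolation=cv2.INTER_CUBIC)]if 0 else [cv2.resize(a,(400,400)),cv2.copyMakeBorder(cv2.resize(b,(400,300)),0,100,0,0,cv2.BORDER_CONSTANT)]))
o=robot.get_obs();print(o['time'],o['position'],o['tool_rot'],o['ft_force'])
E
```

```text
5.8833 [ 0.58011485 -0.06525615  0.12879751] [ 0.77568168  0.6311216  -0.00111775 -0.00148351] [ 0.04737967  0.15149688 -1.40361439]
```

View pics/v3.png

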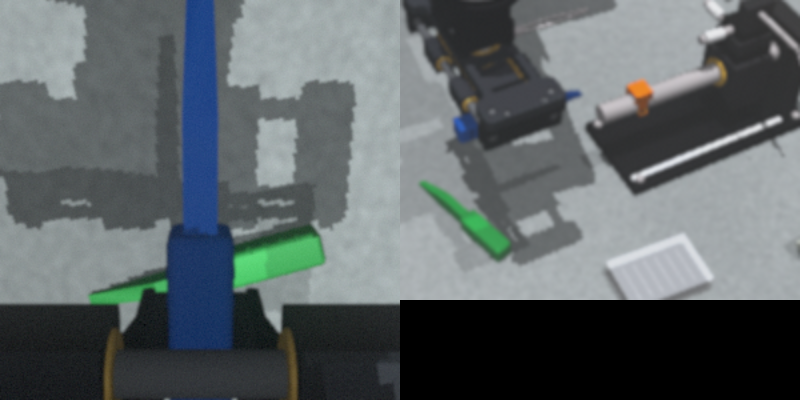

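The left half shows the gripped wedge pointing straight ahead, though the crop cuts off the rod. The right half shows the tip at about (572,97), in line with the rod end at (605,115).

```bash
cat >> h.py <<'E'
def relmeas(c,solez,clipz=.1045,rows_rod=None):
    st,ce,m=max(blobs(c,*BLUE,200),key=lambda b:b[0][4])
    rows=np.arange(st[1],st[1]+st[3]);mid=np.array([(y,np.where(m[y])[0].min(),np.where(m[y])[0].max(),m[y].sum()) for y in rows])
    print('blue rows',mid[::12].tolist())
    return mid
E
python3 - <<'E'
from h import *
c=load('w3');mid=relmeas(c,.125)
print(c['T'].round(4).tolist())
st,ce,m=max(blobs(c,*ORANGE,30),key=lambda b:b[0][4]);p=np.argwhere(m)[:,::-1].astype(np.float32);r=cv2.minAreaRect(p);print('clip',st,ce,r)
print([onz(c,q,.1045).round(4).tolist() for q in cv2.boxPoints(r)])
g=cv2.cvtColor(c['color'],cv2.COLOR_BGR2GRAY)
for v in range(st[1]-10,120,5): print(v,g[v,250:400:3].tolist())
cv2.imwrite('pics/w3c.png',cv2.resize(c['color'][0:200,200:440],None,fx=3,fy=3,interpolation=cv2.INTER_CUBIC))
E
```

```text
blue rows [[30, 311, 327, 17], [42, 310, 328, 19], [54, 310, 329, 20], [66, 310, 329, 20], [78, 309, 330, 22], [90, 309, 330, 22], [102, 309, 331, 23], [114, 308, 331, 24], [126, 308, 332, 25], [138, 307, 332, 26], [150, 307, 332, 26], [162, 307, 332, 26], [174, 307, 332, 26], [186, 307, 332, 26], [198, 307, 332, 26], [210, 308, 332, 25], [222, 308, 332, 25], [234, 299, 341, 43], [246, 296, 344, 49], [258, 297, 343, 47], [270, 297, 343, 47], [282, 296, 344, 49], [294, 296, 344, 49], [306, 297, 343, 47], [318, 297, 343, 47]]
[[0.9794, -0.194, -0.0566, 0.5968], [-0.2021, -0.9421, -0.2676, 0.0095], [-0.0014, 0.2735, -0.9619, 0.2916], [0.0, 0.0, 0.0, 1.0]]Traceback (most recent call last):
  File "<stdin>", line 4, in <module>
ValueError: max() iterable argument is empty
```

>>> carry_out(
  dr=[
    [0, 0, 0],
    [0, 0, 0],
    [0, 0, 0],
    [0, 0, 0],
    [0, 0, 0],
    [0, 0, 0],
    [0, 0, 0],
    [0, 0, 0],
    [0, 0, 0],
    [0, 0, 0],
  ],
  translation=[
    [0, 0, -1],
    [0, 0, -2],
    [0, 0, -2.5],
    [0.2, 1, -2.5],
    [0.4, 2, -2.5],
    [0.6, 3, -2.5],
    [0.8, 4, -2.5],
    [0.96, 4.6, -2.5],
    [0.96, 4.6, -2.5],
    [0.96, 4.6, -2.5],
  ],
  grip=[0.1, 0.1, 0.1, 0.1, 0.1, 0.1, 0.1, 0.1, 0.1, 0.1],
)

```text
time: 6.72
position: [0.5922, -0.0189, 0.1048]
tool_rot: [0.775, 0.632, 0.0, 0.0]
ft_force: [-0.5, 0.4, -0.2]
grip_width: 0.0197
```

```bash
python3 - <<'E'
from h import *
from rig import robot
c=snap('wrist','w4');s=snap('scene','s4')
a=c['color'][0:200,220:420];b=s['color'][210:310,310:460]
cv2.imwrite('pics/v4.png',np.hstack([cv2.resize(a,(400,400)),cv2.copyMakeBorder(cv2.resize(b,(400,267)),0,133,0,0,cv2.BORDER_CONSTANT)]))
o=robot.get_obs();print(o['time'],o['position'],o['tool_rot'],o['ft_force'])
E
```

```text
6.8167 [ 0.59200937 -0.01973822  0.10470747] [7.75657113e-01 6.31154491e-01 1.24376664e-05 2.26304934e-04] [-0.58921938 -0.11006739  0.27551416]
```

View pics/v4.png

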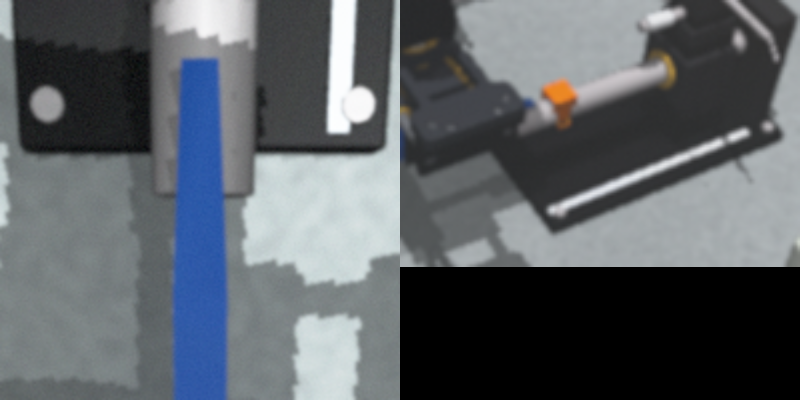

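The wrist view (left) shows the rod centred at crop column ~204.5 and the blade at ~199.5, so the wedge sits about 1 mm left and parallel to the rod. The scene view shows the tip just short of the clip. I'll correct sideways and lower it onto the rod.

>>> carry_out(
  dr=[
    [0, 0, 0],
    [0, 0, 0],
    [0, 0, 0],
    [0, 0, 0],
    [0, 0, 0],
    [0, 0, 0],
  ],
  translation=[
    [0.1, -0.02, -0.1],
    [0.1, -0.02, -0.2],
    [0.1, -0.02, -0.3],
    [0.1, -0.02, -0.4],
    [0.1, -0.02, -0.4],
    [0.1, -0.02, -0.4],
  ],
  grip=[0.1, 0.1, 0.1, 0.1, 0.1, 0.1],
)

```text
time: 7.32
position: [0.5928, -0.02, 0.1004]
tool_rot: [0.776, 0.631, -0.0, -0.0]
ft_force: [-0.5, -0.4, -1.5]
grip_width: 0.0194
```

>>> carry_out(
  dr=[
    [0, 0, 0],
    [0, 0, 0],
    [0, 0, 0],
    [0, 0, 0],
    [0, 0, 0],
    [0, 0, 0],
  ],
  translation=[
    [0, 0, -0.05],
    [0.08, 0.39, -0.05],
    [0.16, 0.78, -0.05],
    [0.25, 1.17, -0.05],
    [0.33, 1.56, -0.05],
    [0.33, 1.56, -0.05],
  ],
  grip=[0.1, 0.1, 0.1, 0.1, 0.1, 0.1],
)

```text
time: 7.82
position: [0.5963, -0.0032, 0.1001]
tool_rot: [0.775, 0.631, 0.0, -0.0]
ft_force: [0.3, 0.7, -1.5]
grip_width: 0.0197
```

```bash
python3 - <<'E'
from h import *
from rig import robot
c=snap('wrist','w5');s=snap('scene','s5')
a=c['color'][0:200,220:420];b=s['color'][210:310,310:460]
cv2.imwrite('pics/v5.png',np.hstack([cv2.resize(a,(400,400)),cv2.copyMakeBorder(cv2.resize(b,(400,267)),0,133,0,0,cv2.BORDER_CONSTANT)]))
o=robot.get_obs();print(o['time'],o['position'],o['tool_rot'],o['ft_force'])
E
```

```text
7.9167 [ 0.59623695 -0.00386031  0.10005938] [ 7.75506398e-01  6.31339707e-01 -1.39101532e-05  3.97079350e-05] [ 0.10723443  0.04570654 -1.5054941 ]
```

View pics/v5.png

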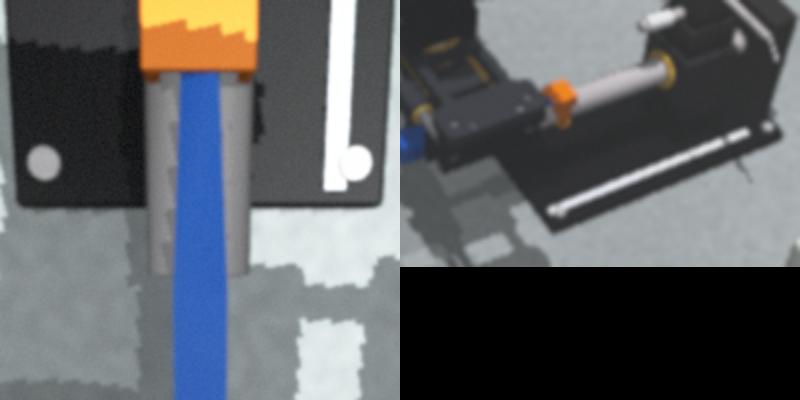

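The tip has entered the tunnel and is centred: clip spans columns 140–259, blade at 200. Pushing on.

>>> carry_out(
  dr=[
    [0, 0, 0],
    [0, 0, 0],
    [0, 0, 0],
    [0, 0, 0],
    [0, 0, 0],
    [0, 0, 0],
    [0, 0, 0],
    [0, 0, 0],
  ],
  translation=[
    [0.1, 0.49, 0],
    [0.2, 0.98, 0],
    [0.31, 1.47, 0],
    [0.41, 1.96, 0],
    [0.51, 2.45, 0],
    [0.61, 2.94, 0],
    [0.61, 2.94, 0],
    [0.61, 2.94, 0],
  ],
  grip=[0.1, 0.1, 0.1, 0.1, 0.1, 0.1, 0.1, 0.1],
)

```text
time: 8.58
position: [0.6023, 0.0259, 0.0999]
tool_rot: [0.776, 0.631, 0.0, -0.0]
ft_force: [-0.5, -0.2, -2.1]
grip_width: 0.0198
```

>>> carry_out(
  dr=[
    [0, 0, 0],
    [0, 0, 0],
    [0, 0, 0],
    [0, 0, 0],
    [0, 0, 0],
    [0, 0, 0],
    [0, 0, 0],
    [0, 0, 0],
    [0, 0, 0],
    [0, 0, 0],
  ],
  translation=[
    [0.1, 0.49, 0],
    [0.2, 0.98, 0],
    [0.31, 1.47, 0],
    [0.41, 1.96, 0],
    [0.51, 2.45, 0],
    [0.61, 2.94, 0],
    [0.69, 3.3, 0],
    [0.74, 3.52, 0],
    [0.74, 3.52, 0],
    [0.74, 3.52, 0],
  ],
  grip=[0.1, 0.1, 0.1, 0.1, 0.1, 0.1, 0.1, 0.1, 0.1, 0.1],
)

```text
time: 9.42
position: [0.6098, 0.0605, 0.1001]
tool_rot: [0.776, 0.631, 0.0, 0.0]
ft_force: [-0.1, 0.5, -0.6]
grip_width: 0.0196
```

```bash
python3 - <<'E'
from h import *
from rig import robot
c=snap('wrist','w6');s=snap('scene','s6')
a=c['color'][0:240,200:440];b=s['color'][190:310,330:510]
cv2.imwrite('pics/v6.png',np.hstack([cv2.resize(a,(400,400)),cv2.copyMakeBorder(cv2.resize(b,(400,267)),0,133,0,0,cv2.BORDER_CONSTANT)]))
o=robot.get_obs();print(o['time'],o['position'],o['tool_rot'],o['ft_force'])
for n,k in((c,'w'),(s,'s')):
  for st,ce,m in blobs(n,*ORANGE,30):print(k,st,ce)
E
```

```text
9.5167 [0.60968813 0.06014171 0.10003585] [ 7.75813222e-01  6.30962631e-01 -4.90884683e-05  6.23798668e-06] [ 0.59631513 -0.50255841 -1.34226034]
w [ 298  157   60   60 3281] [327.57147211 186.8134715 ]
```

View pics/v6.png

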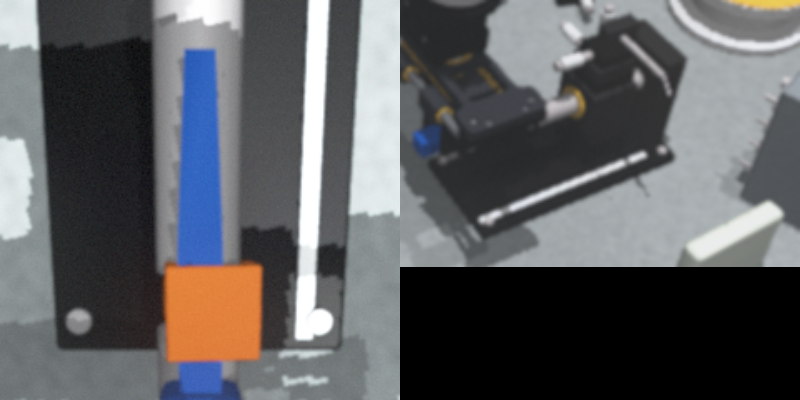

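The wedge tip is well past the clip (crop row 50), and the clip (rows 262–360) sits on the blade's flat just ahead of the handle. Its apparent width says it has risen. I'll lift gently and check.

>>> carry_out(
  dr=[
    [0, 0, 0],
    [0, 0, 0],
    [0, 0, 0],
    [0, 0, 0],
    [0, 0, 0],
    [0.02, -0.004, 0],
    [0.04, -0.008, 0],
    [0.06, -0.012, 0],
    [0.07, -0.014, 0],
    [0.07, -0.014, 0],
    [0.07, -0.014, 0],
    [0.07, -0.014, 0],
    [0.07, -0.014, 0],
  ],
  translation=[
    [0, 0, 0.3],
    [0, 0, 0.6],
    [0, 0, 1.0],
    [0, 0, 1.5],
    [0, 0, 2.0],
    [0, 0, 2.7],
    [0, 0, 3.5],
    [0, 0, 4.5],
    [0, 0, 5.5],
    [0, 0, 6.5],
    [0, 0, 7.5],
    [0, 0, 8],
    [0, 0, 8],
  ],
  grip=[0.1, 0.1, 0.1, 0.1, 0.1, 0.1, 0.1, 0.1, 0.1, 0.1, 0.1, 0.1, 0.1],
)

```text
time: 10.6
position: [0.6108, 0.0603, 0.182]
tool_rot: [0.775, 0.631, 0.029, -0.021]
ft_force: [0.2, 1.6, -1.8]
grip_width: 0.0196
```

```bash
python3 - <<'E'
from h import *
from rig import robot
c=snap('wrist','w7');s=snap('scene','s7')
a=c['color'][0:240,200:440];b=s['color'][150:310,300:540]
cv2.imwrite('pics/v7.png',np.hstack([cv2.resize(a,(400,400)),cv2.copyMakeBorder(cv2.resize(b,(400,267)),0,133,0,0,cv2.BORDER_CONSTANT)]))
o=robot.get_obs();print(o['time'],o['position'],o['tool_rot'],o['ft_force'])
for n,k in((c,'w'),(s,'s')):
  for st,ce,m in blobs(n,*ORANGE,20):print(k,st,ce)
E
```

```text
10.7 [0.60962618 0.06050635 0.1802385 ] [ 0.77514533  0.63077568  0.02754986 -0.02264444] [ 0.08826646  0.37866536 -1.29091024]
w [ 298  156   58   58 3069] [325.82176605 184.62724014]
```

View pics/v7.png

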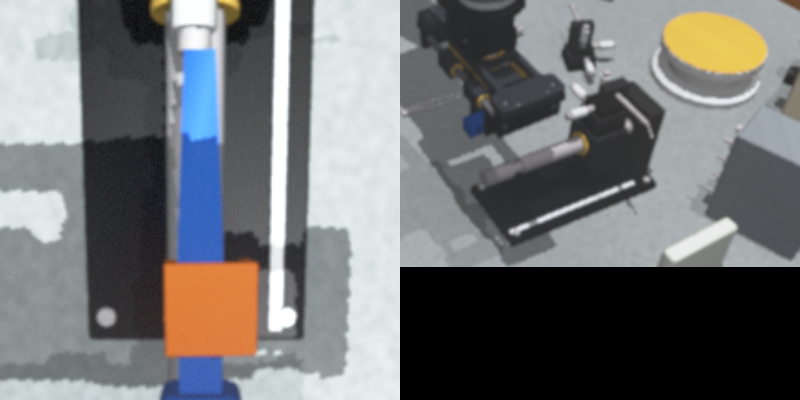

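The clip rides on the blade, clear of the rod, and the groove is bare in the scene view. Now I'll locate the bottle and tray for the placing.

```bash
python3 - <<'E'
from h import *
t=load('top0');s=load('scene0')
def red(c):
    h=cv2.cvtColor(c['color'],cv2.COLOR_BGR2HSV);m=((h[...,0]<6)|(h[...,0]>172))&(h[...,1]>150)&(h[...,2]>100)
    k,l,st,ce=cv2.connectedComponentsWithStats(m.astype(np.uint8));return [(st[i].tolist(),ce[i].round(1)) for i in range(1,k) if st[i][4]>60]
print(red(t),red(s))
a=[r for r in red(t) if r[1][0]>480][0][1];b=[r for r in red(s) if r[1][1]>350][0][1]
print('cap',tri(t,a,s,b))
w=cv2.inRange(cv2.cvtColor(t['color'],cv2.COLOR_BGR2HSV),np.array((0,0,150)),np.array((180,60,255)))
tt=[onz(t,u,.018) for u in((425,206),(540,219),(537,299),(417,286))];ss=[onz(s,u,.018) for u in((212,302),(249,358),(112,426),(90,352))]
print(np.mean(tt,0),np.mean(ss,0),np.round(ss,3).tolist())
E
```

```text
[([493, 153, 14, 12, 136], array([499.5, 158.5])), ([166, 347, 35, 8, 249], array([182.7, 350.8]))] [([334, 174, 22, 14, 145], array([344.7, 180.2])), ([194, 384, 18, 17, 225], array([202.5, 391.9]))]
cap [ 0.71632301 -0.33276357  0.13559514]
[ 0.54505365 -0.33317483  0.018     ] [ 0.54726363 -0.3306862   0.018     ] [[0.486, -0.202, 0.018], [0.645, -0.214, 0.018], [0.611, -0.465, 0.018], [0.448, -0.442, 0.018]]
```

>>> carry_out(
  dr=[
    [0, 0, 0],
    [0, 0, 0],
    [0, 0, 0],
    [0, 0, 0],
    [0, 0, 0],
    [0, 0, 0],
    [0, 0, 0],
    [0, 0, 0],
    [0, 0, 0],
    [0, 0, 0],
    [0, 0, 0],
    [0, 0, 0],
    [0, 0, 0],
    [0, 0, 0],
    [0, 0, 0],
    [0, 0, 0],
    [0, 0, 0],
    [0, 0, 0],
    [0, 0, 0],
    [0, 0, 0],
  ],
  translation=[
    [-0.05, -0.2, 0],
    [-0.1, -0.6, 0],
    [-0.2, -1.2, 0],
    [-0.4, -2, 0],
    [-0.6, -3, 0],
    [-0.8, -4.2, 0],
    [-1, -5.4, 0],
    [-1.3, -6.6, 0],
    [-1.5, -7.8, 0],
    [-1.7, -9, 0],
    [-2, -10.2, 0],
    [-2.2, -11.4, 0],
    [-2.4, -12.6, 0],
    [-2.7, -13.8, 0],
    [-2.9, -15, 0],
    [-3.1, -16, 0],
    [-3.3, -16.8, 0],
    [-3.4, -17.4, 0],
    [-3.45, -17.8, 0],
    [-3.5, -18, 0],
  ],
  grip=[0.1, 0.1, 0.1, 0.1, 0.1, 0.1, 0.1, 0.1, 0.1, 0.1, 0.1, 0.1, 0.1, 0.1, 0.1, 0.1, 0.1, 0.1, 0.1, 0.1],
)

```text
time: 12.37
position: [0.5748, -0.1202, 0.1801]
tool_rot: [0.775, 0.631, 0.028, -0.023]
ft_force: [0.4, -0.4, -1.6]
grip_width: 0.0198
```

>>> carry_out(
  dr=[
    [0, 0, 0],
    [0, 0, 0],
    [0, 0, 0],
    [0, 0, 0],
    [0, 0, 0],
    [0, 0, 0],
    [0, 0, 0],
    [0, 0, 0],
    [0, 0, 0],
    [0, 0, 0],
    [0, 0, 0],
    [0, 0, 0],
    [0, 0, 0],
    [0, 0, 0],
    [0, 0, 0],
    [0, 0, 0],
    [0, 0, 0],
    [0, 0, 0],
    [0, 0, 0],
    [0, 0, 0],
  ],
  translation=[
    [-0.1, -0.4, 0],
    [-0.2, -1.2, 0],
    [-0.4, -2.2, 0],
    [-0.7, -3.6, 0],
    [-1, -5.2, 0],
    [-1.3, -6.8, 0],
    [-1.6, -8.4, 0],
    [-1.9, -10, 0],
    [-2.2, -11.6, 0],
    [-2.5, -13.2, 0],
    [-2.8, -14.8, 0],
    [-3.1, -16.4, 0],
    [-3.4, -18, 0],
    [-3.7, -19.6, 0],
    [-4, -21.2, 0],
    [-4.3, -22.8, 0],
    [-4.6, -24, 0],
    [-4.8, -24.8, 0],
    [-4.9, -25.2, 0],
    [-4.9, -25.4, 0],
  ],
  grip=[0.1, 0.1, 0.1, 0.1, 0.1, 0.1, 0.1, 0.1, 0.1, 0.1, 0.1, 0.1, 0.1, 0.1, 0.1, 0.1, 0.1, 0.1, 0.1, 0.1],
)

```text
time: 14.03
position: [0.5254, -0.3742, 0.1799]
tool_rot: [0.775, 0.63, 0.028, -0.023]
ft_force: [0.7, -0.2, -1.9]
grip_width: 0.0196
```

```bash
python3 - <<'E'
from h import *
from rig import robot
c=snap('wrist','w8')
o=robot.get_obs();print(o['time'],o['position'],o['tool_rot'],o['ft_force'],o['q'])
for st,ce,m in blobs(c,*ORANGE,20):print(st,ce)
E
```

```text
14.0833 [ 0.52559907 -0.37402089  0.17994975] [ 0.7753692   0.63049197  0.02758344 -0.0228391 ] [ 0.14412359 -0.21235444 -1.29899142] [-0.81941948  0.61450721  1.39605694  0.06308392  1.17358075 -0.63968897]
[ 299  158   54   56 2888] [325.29397507 185.61461219]
```

>>> carry_out(
  dr=[
    [0, 0, 0],
    [0, 0, 0],
    [0, 0, 0],
    [0, 0, 0],
    [0, 0, 0],
    [0, 0, 0],
    [0, 0, 0],
    [0, 0, 0],
    [0, 0, 0],
    [-0.02, 0.004, 0],
    [-0.04, 0.008, 0],
    [-0.06, 0.012, 0],
    [-0.07, 0.014, 0],
    [-0.07, 0.014, 0],
    [-0.07, 0.014, 0],
    [-0.07, 0.014, 0],
    [-0.07, 0.014, 0],
  ],
  translation=[
    [0, 0, -0.5],
    [0, 0, -1.5],
    [0, 0, -3],
    [0, 0, -4.5],
    [0, 0, -6],
    [0, 0, -7.5],
    [0, 0, -9],
    [0, 0, -10.5],
    [0, 0, -12],
    [0, 0, -13],
    [0, 0, -13.8],
    [0, 0, -14.5],
    [0, 0, -15.2],
    [0, 0, -15.9],
    [0, 0, -16.5],
    [0, 0, -17.0],
    [0, 0, -17.0],
  ],
  grip=[0.1, 0.1, 0.1, 0.1, 0.1, 0.1, 0.1, 0.1, 0.1, 0.1, 0.1, 0.1, 0.1, 0.1, 0.1, 0.1, 0.1],
)

```text
time: 15.5
position: [0.5257, -0.3736, 0.0096]
tool_rot: [0.776, 0.631, 0.0, -0.0]
ft_force: [0.1, -0.1, 1.4]
grip_width: 0.0197
```

```bash
python3 - <<'E'
from h import *
from rig import robot
c=snap('wrist','w9');s=snap('scene','s9')
a=c['color'][0:300,170:470];b=s['color'][250:450,60:320]
cv2.imwrite('pics/v9.png',np.hstack([cv2.resize(a,(400,400)),cv2.copyMakeBorder(cv2.resize(b,(400,308)),0,92,0,0,cv2.BORDER_CONSTANT)]))
o=robot.get_obs();print(o['time'],o['position'],o['tool_rot'],o['ft_force'])
E
```

```text
15.6 [ 0.52585016 -0.37403536  0.01023837] [7.75840916e-01 6.30928518e-01 7.74935269e-05 2.66990329e-04] [ 0.32144547  0.23606366 -0.93743711]
```

View pics/v9.png

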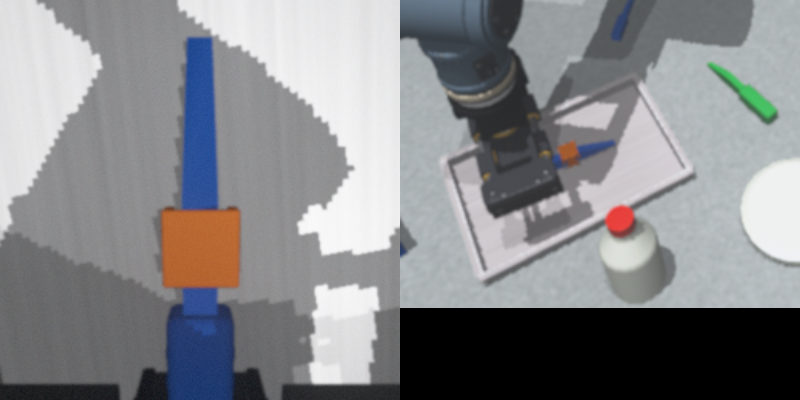

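The wedge and clip are well inside the tray, about 3 mm above the floor, with the clip level on the blade. Lowering the rest, releasing and withdrawing.

>>> carry_out(
  dr=[
    [0, 0, 0],
    [0, 0, 0],
    [0, 0, 0],
    [0, 0, 0],
    [0, 0, 0],
    [0, 0, 0],
    [0, 0, 0],
    [0, 0, 0],
    [0, 0, 0],
    [0, 0, 0],
    [0, 0, 0],
    [0, 0, 0],
    [0, 0, 0],
    [0, 0, 0],
    [0, 0, 0],
    [0, 0, 0],
    [0, 0, 0],
    [0, 0, 0],
  ],
  translation=[
    [0, 0, -0.15],
    [0, 0, -0.27],
    [0, 0, -0.27],
    [0, 0, -0.27],
    [0, 0, -0.27],
    [0, 0, -0.27],
    [0, 0, -0.27],
    [0, 0, -0.27],
    [0, 0, 0.5],
    [0, 0, 1.5],
    [0, 0, 3],
    [0, 0, 6],
    [0, 0, 9],
    [0, 0, 12],
    [0, 0, 15],
    [0, 0, 18],
    [0, 0, 18],
    [0, 0, 18],
  ],
  grip=[0.1, 0.1, 0.1, 0.5, 0.5, 0.5, 0.5, 0.5, 0.5, 0.5, 0.5, 0.5, 0.5, 0.5, 0.5, 0.5, 0.5, 0.5],
)

```text
time: 17.1
position: [0.527, -0.3747, 0.1938]
tool_rot: [0.776, 0.631, 0.0, 0.003]
ft_force: [0.5, 0.7, -0.8]
grip_width: 0.0434
```

```bash
python3 - <<'E'
from h import *
from rig import robot
c=snap('wrist','w10');s=snap('scene','s10');t=snap('top','t10')
a=c['color'][0:300,170:470];b=s['color'][180:450,60:500]
cv2.imwrite('pics/v10.png',np.hstack([cv2.resize(a,(300,300)),cv2.resize(b,(489,300))]))
o=robot.get_obs();print(o['time'],o['position'],o['ft_force'],o['grip_width'])
# bystander movement: scene diff
t0=load('top0')
d=cv2.absdiff(cv2.GaussianBlur(t['color'],(5,5),0),cv2.GaussianBlur(t0['color'],(5,5),0)).max(2)
k,l,st,ce=cv2.connectedComponentsWithStats((d>60).astype(np.uint8));print([x.tolist() for x in st[1:] if x[4]>25])
E
```

```text
17.25 [ 0.52492053 -0.372883    0.18918699] [ 0.0883818   0.22063922 -0.73176133] 0.044074979348811376
[[203, 184, 437, 296, 40384], [267, 207, 11, 6, 51], [420, 231, 93, 64, 2611], [636, 262, 4, 11, 32], [624, 277, 16, 39, 466], [317, 294, 62, 11, 338], [621, 328, 11, 13, 82], [0, 425, 87, 55, 2533]]
```

View pics/v10.png

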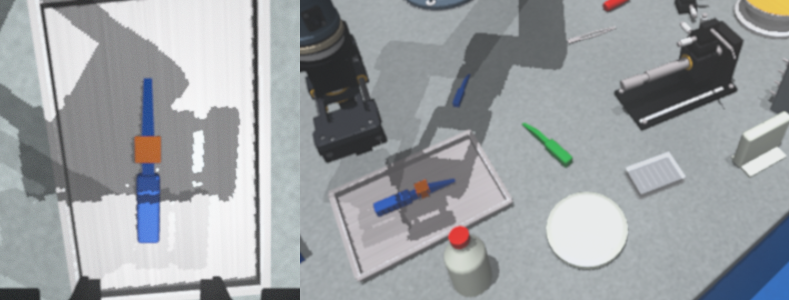

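Both parts lie in the tray and the gripper is clear of them. The top-view difference shows only the clip's and wedge's old places, the tray contents, and arm or shadow changes.

```bash
python3 -c "
from rig import robot
print(robot.hand_in())"
```

```text
the job is handed in; nothing more can be done
None
```

The clip and the blue wedge are both lying in the steel tray, and the job is handed in (about 17 s on the robot clock).

- **Releasing the clip:** I gripped the larger blue wedge by its handle and slid it along the top of the rod under the clip. The clip rose out of its groove and sat on the flat of the blade. The gripper never touched the clip.
- **Placing:** I lifted the clip off on the blade with the tip slightly up, lowered both into the tray, released them and drew the gripper back.
- **Last checks:** The final pictures show the wedge flat in the tray with the clip still over its blade, and the groove bare. Comparing the top view with the start showed no change at the carriage or the other things, apart from the arm and its shadows. I did not measure the carriage to the millimetre. The forces read after each move stayed within about 2 N, but peaks during a move were not recorded.
- **Disagreements:** The first aim was about 1 mm off the rod's centreline, and I corrected it from a wrist picture before insertion. The clip rode about 2–3 mm to one side on the blade, and its apparent size put it slightly higher than the blade top. It carried safely all the same.

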